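# Weight the text block and hold the cradle wing at its index

### The job

Take the square brass weight out of the tray and set it down upright on top of the text block in the book cradle, near the middle, so that the block cannot creep; do not drop it. Then swing the cradle's wing up by its steel bar handle until its brass pointer stands at the red index on the quadrant, and keep holding it there while I tighten the lock knob, since it falls back by itself: finish still holding the bar with the wing at the mark. Do not shift the text block or the red index, and leave the other things where they are.

Things in the scene. Friction and masses are not known exactly. Their poses are not given: they have to be found in the camera images.
- cradle: Fixed plywood book cradle, 250 mm (its x) by 310 mm (its y), front end (-x) towards the robot. Origin on the table below the hinge line, z up. The hinge runs along its x, 28 mm above the table. At +y the bed (top 33 mm high, y 7 to 147 mm) and a side fence (55 mm high, y 148 to 159); at -y the wing. At x = -118 mm a slotted quadrant, radius 87 to 115 mm about the hinge, up to 143 mm high.
- wing (a joint): Angle of the hinged wing, rad: 0 lying flat on its rests, growing as its outer edge is swung up towards the text block (at most 1.5). Panel 130 mm long from the hinge, 210 mm wide, 10 mm thick, grey felt face, 0.38 kg with its handle; the hinge is nearly free, so the wing falls back flat when let go.
- wing_handle (a point): Round steel bar handle on the wing's upper face, parallel to the hinge: bar 12 mm thick, 90 mm free between two posts, 38 mm above the face. Point in the middle of the bar, x along it; with the wing flat it is at [0, -115, 71] mm in the cradle frame, and it turns with the wing about the hinge. The smooth bar can turn between finger pads: the gripper need not tilt with it.
- wing_hinge (a point): Point on the hinge line, in the middle of the wing's width, 28 mm above the table.
- wing_pointer (a point): Tip of the brass pointer on the wing's front end beside the black star-shaped lock knob, 118 mm from the hinge line; turns with the wing.
- index (a joint): Angle at which the red index is clamped, rad, on the same scale as joint wing (the pointer stands at the index when both are equal). 0.60 to 1.10 at the start.
- index_mark (a point): Mark of the small red index tab (22 x 10 x 10 mm) on the rim of the quadrant, 118 mm from the hinge line, about 120 mm in front of the wing's middle.
- brass_weight_centre (a point): Square brass weight, 50 x 50 x 42 mm high with its knob, about 0.56 kg. Block 25 mm high, then a round knob 14 mm in diameter, from 25 to 42 mm above the underside; pinch the knob from above. This point is on its axis, 21 mm above the underside; z up, x and y along the block's sides.
- tray: Fixed wooden tray, 100 mm (its x) by 215 mm (its y), 28 mm high, floor and walls 5 mm, three compartments in a row along y, each 90 x 65 mm inside. Origin under its centre. The brass weight stands in one of the three.
- text_block_top (a point): Sewn text block (unbound book) lying flat on the cradle's bed: 208 mm long (its y), 128 mm wide (its x), 35 mm thick, 0.62 kg, tan paper cover with one curling corner. This point is the middle of its top face, 68 mm above the table; z up.
- beeswax_centre (a point): Yellow cake of beeswax, 38 x 52 x 18 mm, in another compartment of the tray (bystander). Point at its centre.
- eraser: Spotted eraser stick, 13 x 64 x 12 mm, in the third compartment of the tray (bystander). Origin at the centre of its underside.
- tape_roll: Roll of masking tape, 88 mm in diameter and 24 mm high, lying to the right of the cradle (bystander). Origin at the centre of its underside.
Not all that is in view belongs to the job. Leave any turquoise look-alike of the part that bears brass_weight_centre alone.

How it is judged:
By the outcome, as a careful person would: the job done as asked, in the order asked, and still so for the second after the job is handed in, while the arm keeps its last pose, push and grip.
It also fails if it takes over 48 s, if anything falls off the work surface, if the arm or the gripper's body presses on something with over 40 N, if the wrist force passes 120 N, or if a joint passes its speed limit or range.

### The arm

A 6-joint arm with a two-finger parallel gripper is mounted at the origin on a cart in front of the work surface, level with it; the furniture and walls round the work are solid. World frame = base frame: x ahead of the robot, y to its left, z up, the work surface at z = 0. Lengths are in m, angles in rad, forces in N, time in s.
With the tool pointing down it reaches from about 0.3 to 0.85 m from the base axis. Payload 4.2 kg.
Tool frame: the origin (TCP) lies on the mounting face of the last link; the fingertips stand 191 mm ahead of it and the grasp point (between the pads) lies 172 mm ahead of it (robot.hold_point_z is the distance from the TCP to the grasp point, in m); z points along the fingers, y is the direction in which the jaws open and shut (so a half turn about z gives the same grasp; the last joint's range is limited). The gripper opens to 91 mm and grips with 3 to 60 N. Pads are 32 mm wide; open, the fingers measure 118 mm over their backs; the gripper's body (76 mm by 178 mm) begins 60 mm behind the grasp point.
Start: joints at [1.154, 0.32, 1.565, -0, 1.257, -0.02], TCP at [0.222, 0.53, 0.405] pointing down, gripper open.
Joint ranges: [-3.11, 3.11], [-0.84, 2.01], [0.21, 2.61], [-1.34, 4.49], [0.05, 2.63], [-2.56, 2.56]. Speed limits (rad/s): [2.57, 2.57, 3.14, 3.14, 3.14, 3.14].

### API

Orientations are given as a unit quaternion [w, x, y, z].
In Python, from rig import robot gives the robot as it stands.
- The arm moves only by the shell command python3 -m inch 'ROWS'. ROWS is JSON, a list of rows, each a list of 3 entries, a list of its own where there are three numbers: the shift along the tool's x, y, z in mm, then the turn, a rotation vector about the tool's x, y, z in degrees, then the finger opening in mm, from 0 to 91.2. A call has 1 to 10 rows; each row is the pose to reach, as a shift and turn from the pose commanded when the call began, along the tool's axes at that moment; what a row does not reach only later rows make up. A row lasts 1/8 s, in which the tool goes at most 62.5 mm and 10.7 degrees, less where a joint would pass 70% of its speed; a pose out of reach is approached as far as the arm can. A call with a gripper value outside its range is refused whole. The fingers move at their own pace and stop on an object; the grip force is fixed at half the most. Time passes only in rows, so rows that repeat a pose let the fingers close. It gives the time, the measured TCP pose, the force and the opening at its end, in the units of the state.
- robot.state(): the state, without advancing time (a new reading comes with each control period).
- robot.grab_frame(name): name is "scene" or "top" or "wrist"; returns the picture (384x512x3 uint8, red, green, blue); there is no depth.
- robot.camera_model(name): a dict with "mtx" (3x3 intrinsics, pixels), "k1" (the pictures are not rectified: a ray, as slopes to the right and down, at radius r is drawn at 1 + k1 r^2 times it, then the intrinsics apply), "origin" and "rotation" of the camera in the world. Camera axes: x right, y down, z forward; pixel columns grow to the right and rows downward; lengths in m; the calibration is good to about 2 mm. A picture is of the moment at which its call begins: read the wrist's pose just before it. camera_model takes no time and is no camera call; for the wrist camera it gives the pose at the moment of the call.
- robot.job_done(): hands the job in, once; it reports no verdict.
Trained networks look in the newest picture that a camera, given by its name, has taken for a name from the list of things; names that differ only in an ending like _2 or _b are one class to them, and where a whole thing is asked for, a point or a joint stands for the part that bears it (a point fixed in the world has none). Each returns a list of dicts, best first, with "p" (0 to 1); they miss things now and then, are a little off and sometimes report something else, mostly with a low value. They report only what shows in the picture. A call takes as long as a camera call. They do not tell look-alikes from the thing itself.
- robot.boxes_of(query, camera): "position" ([column, row] in pixels, amid what is visible of it).
The state is a dict: "time": time; "q": joint angles; "qvel": joint speeds; "tau": joint torques, N m; "eef_pos": TCP position; "tcp_rot": TCP orientation; "contact_force": force on the tool from outside, world axes, zero at the start; "ft_torque": the same for the moment, N m; "grip_width": finger opening in m.
Only numpy, scipy, OpenCV 4.12 (cv2) and the standard library are available. Lean on these libraries where they do the work, as an engineer would, in place of code of your own. Each camera call takes 0.05 s, during which the arm holds its last target. There are 200 camera calls.

## Working session

There is one attempt and no reset: what is moved stays moved. The work goes in short steps, Python scripts to look and compute and a shell command to move; the robot and the scene stay as the last step left them, time stands still between calls to the robot, and variables do not carry over. Pictures are saved under pics/ and viewed, about 8 in all and at most 12, crops included, and the job is handed in when it is done.

```bash
ls; mkdir -p pics; cat > h.py <<'E'
import numpy as np, cv2, json
from rig import robot
from scipy.spatial.transform import Rotation as R
def ray(cam,px,cm=None):
    c=cm or robot.camera_model(cam); K=np.array(c["mtx"],float)
    d=np.array([(px[0]-K[0,2])/K[0,0],(px[1]-K[1,2])/K[1,1]]); u=d.copy()
    for _ in range(30): u=d/(1+c["k1"]*(u@u))
    v=np.array(c["rotation"])@np.array([u[0],u[1],1]); return np.array(c["origin"]),v/np.linalg.norm(v)
def atz(cam,px,z,cm=None):
    o,v=ray(cam,px,cm); return o+v*(z-o[2])/v[2]
def tri(rays):
    A=np.zeros((3,3));b=np.zeros(3)
    for o,v in rays:
        P=np.eye(3)-np.outer(v,v);A+=P;b+=P@o
    p=np.linalg.solve(A,b); return p,[round(1000*np.linalg.norm((np.eye(3)-np.outer(v,v))@(p-o)),1) for o,v in rays]
def proj(cam,p,cm=None):
    c=cm or robot.camera_model(cam); q=np.array(c["rotation"]).T@(np.array(p)-np.array(c["origin"]))
    u=q[:2]/q[2]; u=u*(1+c["k1"]*(u@u)); K=np.array(c["mtx"]); return K[:2,:2]@u+K[:2,2]
def snap(cam,name=None):
    im=np.array(robot.grab_frame(cam))
    if name: cv2.imwrite("pics/"+name,im[:,:,::-1])
    return im
def tool(dp): # world shift (m) -> tool axes mm
    w=robot.state()["tcp_rot"]; r=R.from_quat([w[1],w[2],w[3],w[0]]); return r.inv().apply(dp)*1000
E
python3 - <<'E'
from h import *
a=snap("scene");b=snap("top");cv2.imwrite("pics/a.png",np.hstack([a,b])[:,:,::-1][:, :]) 
cv2.imwrite("pics/scene.png",a[:,:,::-1]);cv2.imwrite("pics/top.png",b[:,:,::-1])
s=robot.state();print(s["time"],s["eef_pos"],s["tcp_rot"],s["contact_force"],s["grip_width"])
for c in("scene","top","wrist"):
    m=robot.camera_model(c);print(c,np.round(m["origin"],3),np.round(m["rotation"],2).tolist(),np.round(m["mtx"],0).tolist(),m["k1"])
for n in["brass_weight_centre","text_block_top","wing_handle","wing_hinge","wing_pointer","index_mark","cradle","tray","beeswax_centre","eraser","tape_roll"]:
    for c in("scene","top"):
        print(n,c,[(np.round(d["position"]).tolist(),round(d["p"],2)) for d in robot.boxes_of(n,c)[:4]])
print(robot.state()["time"])
E
```

```text
pics
0.1 [0.2221598  0.53019871 0.40401861] [-1.63051792e-04  1.97073933e-01  9.80388313e-01 -7.70778829e-04] [0.56521825 0.61967552 0.48620925] 0.09138285599917054
scene [-0.137  0.522  1.049] [0.15, -0.39, 0.85, -0.33] [[377.0, 0.0, 252.0], [0.0, 377.0, 195.0], [0.0, 0.0, 1.0]] -0.11027788145026349
top [ 0.23  -0.087  1.284] [-0.08, 0.71, -0.7, 0.07] [[409.0, 0.0, 260.0], [0.0, 409.0, 195.0], [0.0, 0.0, 1.0]] -0.07930756143677838
wrist [0.15  0.559 0.384] [0.12, 0.82, 0.55, 0.08] [[285.0, 0.0, 249.0], [0.0, 285.0, 191.0], [0.0, 0.0, 1.0]] -0.0606487068474605
brass_weight_centre scene []
brass_weight_centre top [([199.0, 235.0], 0.77), ([131.0, 206.0], 0.73), ([177.0, 206.0], 0.52), ([303.0, 164.0], 0.48)]
text_block_top scene [([225.0, 177.0], 0.5)]
text_block_top top [([256.0, 161.0], 0.66), ([305.0, 162.0], 0.26)]
wing_handle scene []
wing_handle top [([305.0, 164.0], 0.97), ([133.0, 204.0], 0.31)]
wing_hinge scene []
wing_hinge top [([301.0, 164.0], 0.93)]
wing_pointer scene [([264.0, 158.0], 0.55)]
wing_pointer top [([301.0, 168.0], 0.66)]
index_mark scene []
index_mark top []
cradle scene [([247.0, 169.0], 0.46)]
cradle top [([297.0, 169.0], 0.61)]
tray scene [([152.0, 264.0], 0.52)]
tray top [([136.0, 183.0], 0.56), ([256.0, 162.0], 0.23)]
beeswax_centre scene []
beeswax_centre top [([142.0, 164.0], 0.58)]
eraser scene []
eraser top [([138.0, 185.0], 0.5), ([137.0, 187.0], 0.41)]
tape_roll scene []
tape_roll top [([388.0, 149.0], 0.64)]
1.2
```

```bash
python3 - <<'E'
import cv2
b=cv2.imread("pics/top.png")[95:285,90:430]; a=cv2.imread("pics/scene.png")
cv2.imwrite("pics/c1.png",cv2.resize(b,None,fx=2.35,fy=2.35,interpolation=cv2.INTER_CUBIC))
cv2.imwrite("pics/c2.png",cv2.resize(a,None,fx=1.5,fy=1.5))
E
```

```text
(no output)
```

View pics/c1.png

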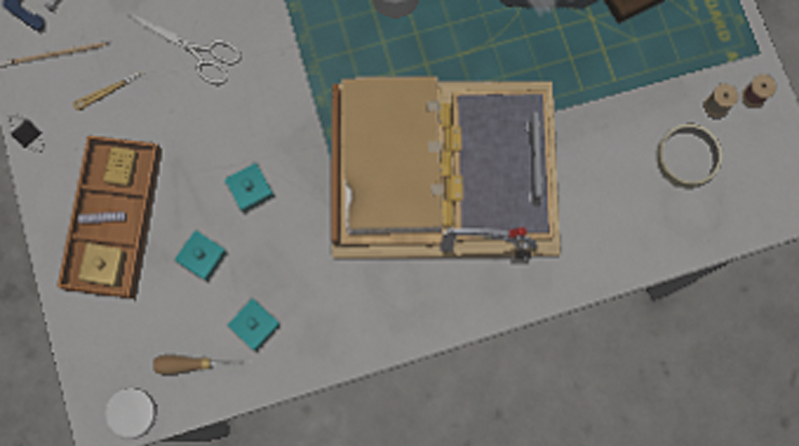

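View pics/c2.png

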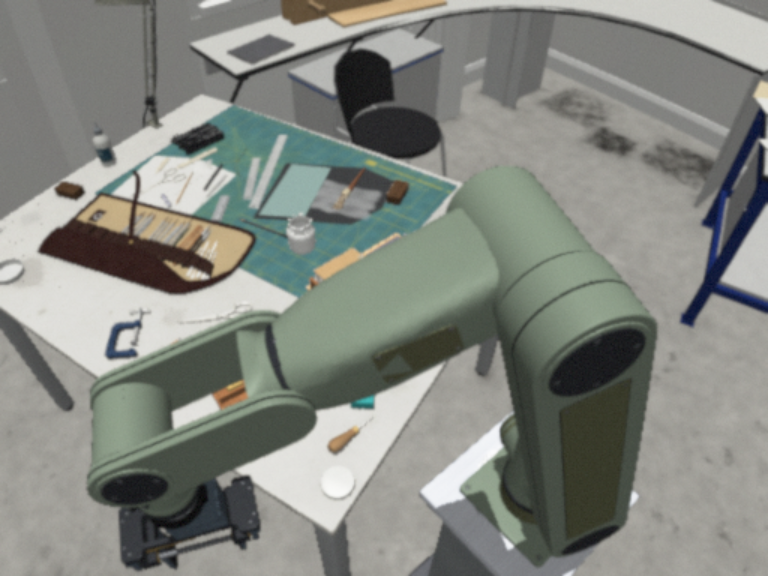

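Top view: the tray is at the left with the brass weight in its nearest compartment (px ≈ (133,207)). The three turquoise look-alikes are to its right. In the cradle, the text block is at px ≈ (256,161) and the handle bar at ≈ (318,161). The red index is at ≈ (310,194). The scene view is mostly hidden by the arm.

```bash
python3 - <<'E'
from h import *
c=lambda x,y:(90+x/2.35,95+y/2.35)
r=lambda p:np.round(p*1000).tolist()
print("weight knob",r(atz("top",c(101,264),.045)))
print("tray corners",[r(atz("top",c(*p),.028)) for p in[(90,137),(160,146),(134,298),(60,289)]])
B=[r(atz("top",c(*p),.068)) for p in[(343,78),(438,78),(440,233),(348,233)]];print("block",B)
print("fence",[r(atz("top",c(*p),.055)) for p in[(332,84),(332,242)]])
print("base",[r(atz("top",c(*p),.02)) for p in[(333,258),(560,256),(553,82)]])
print("bar ends",[r(atz("top",c(*p),.071)) for p in[(535,112),(539,203)]])
print("red",[r(atz("top",c(517,232),z)) for z in(.1,.14)])
s=robot.state();print(s["q"],R.from_quat(np.roll(s["tcp_rot"],-1)).as_matrix().round(3).tolist())
E
```

```text
Traceback (most recent call last):
  File "h.py", line 10, in atz
    o,v=ray(cam,px,cm); return o+v*(z-o[2])/v[2]
        ~~~^^^^^^^^^^^
  File "h.py", line 8, in ray
    v=np.array(c["rotation"])@np.array([u[0],u[1],1]); return np.array(c["origin"]),v/np.linalg.norm(v)
      ~~~~~~~~~~~~~~~~~~~~~~~^~~~~~~~~~~~~~~~~~~~~~~~
ValueError: matmul: Input operand 1 has a mismatch in its core dimension 0, with gufunc signature (n?,k),(k,m?)->(n?,m?) (size 3 is different from 4)
```

```bash
sed -i 's/np.array(c\["rotation"\])/M(c)/; s/^def ray/def M(c): return R.from_quat(np.roll(c["rotation"],-1)).as_matrix()\ndef ray/' h.py; sed -i 's/q=np.array(c\["rotation"\])\.T/q=M(c).T/' h.py; python3 - <<'E'
from h import *
c=lambda x,y:(90+x/2.35,95+y/2.35)
r=lambda p:np.round(p*1000).tolist()
print("weight knob",r(atz("top",c(101,264),.045)))
print("tray corners",[r(atz("top",c(*p),.028)) for p in[(90,137),(160,146),(134,298),(60,289)]])
B=[r(atz("top",c(*p),.068)) for p in[(343,78),(438,78),(440,233),(348,233)]];print("block",B)
print("fence",[r(atz("top",c(*p),.055)) for p in[(332,84),(332,242)]])
print("base",[r(atz("top",c(*p),.02)) for p in[(333,258),(560,256),(553,82)]])
print("bar ends",[r(atz("top",c(*p),.071)) for p in[(535,112),(539,203)]])
print("red",[r(atz("top",c(517,232),z)) for z in(.1,.14)])
s=robot.state();print(s["q"],R.from_quat(np.roll(s["tcp_rot"],-1)).as_matrix().round(3).tolist())
m=robot.camera_model("wrist");print(M(m).round(2).tolist())
E
```

```text
weight knob [451.0, 312.0, 45.0]
tray corners [[632.0, 347.0, 28.0], [620.0, 248.0, 28.0], [409.0, 270.0, 28.0], [420.0, 371.0, 28.0]]
block [[705.0, -4.0, 68.0], [706.0, -132.0, 68.0], [493.0, -135.0, 68.0], [491.0, -15.0, 68.0]]
fence [[701.0, 12.0, 55.0], [482.0, 6.0, 55.0]]
base [[467.0, 7.0, 20.0], [473.0, -298.0, 20.0], [721.0, -294.0, 20.0]]
bar ends [[658.0, -261.0, 71.0], [533.0, -263.0, 71.0]]
red [[488.0, -231.0, 100.0], [479.0, -226.0, 140.0]]
[ 1.15399744e+00  3.19570029e-01  1.56446945e+00 -8.39954350e-06
  1.25739226e+00 -2.00158027e-02] [[-0.922, 0.386, 0.0], [0.386, 0.922, 0.0], [-0.0, 0.0, -1.0]]
[[0.39, 0.89, 0.25], [0.92, -0.37, -0.11], [0.0, 0.28, -0.96]]
```

```bash
python3 -m inch '[[[-25,-10,0],[0,0,-3],50],[[-75,-29,0],[0,0,-8],50],[[-135,-52,0],[0,0,-13],50],[[-195,-75,0],[0,0,-18],50],[[-250,-96,0],[0,0,-22],50],[[-285,-109,0],[0,0,-22.7],50],[[-295,-113,0],[0,0,-22.7],50],[[-295,-113,0],[0,0,-22.7],50]]'
python3 - <<'E'
from h import *
m=robot.camera_model("wrist");a=snap("wrist","w1.png")
print(robot.state()["eef_pos"],robot.state()["q"],proj("wrist",[.451,.312,.045],m))
json.dump({k:np.array(m[k]).tolist() for k in m},open("w1.json","w"))
for n in["brass_weight_centre","tray"]: print(n,robot.boxes_of(n,"wrist"))
E
```

```text
time: 2.2
eef_pos: [0.4506, 0.3121, 0.4047]
tcp_rot: [-0.0, 0.001, 1.0, 0.0]
contact_force: [0.5, 0.2, 0.8]
grip_width: 0.0497
[0.45012648 0.31260979 0.40473582] [ 5.85814208e-01  2.77258003e-01  1.62595955e+00  8.82753232e-04
  1.23855765e+00 -9.84727297e-01] [249.98823811 176.10620813]
brass_weight_centre [{'position': [91.1, 117.4], 'p': 0.94}, {'position': [254.6, 176.8], 'p': 0.83}, {'position': [127.1, 232.9], 'p': 0.63}, {'position': [158.8, 188.8], 'p': 0.59}, {'position': [255.1, 211.2], 'p': 0.56}]
tray [{'position': [254.3, 211.2], 'p': 0.96}]
```

View pics/w1.png

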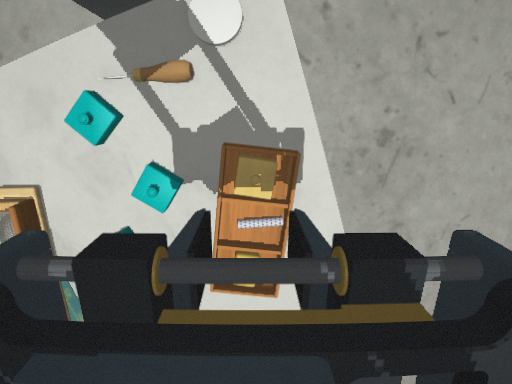

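Wrist view: the brass weight's knob is at ≈ (256,180), the eraser is in the middle compartment and the wax at the far end. I'll go lower for a second view.

```bash
python3 -m inch '[[[-2,3,40],[0,0,0],50],[[-4,6,80],[0,0,0],50],[[-4,6,90],[0,0,0],50],[[-4,6,90],[0,0,0],50]]'
python3 - <<'E'
from h import *
m=robot.camera_model("wrist");a=snap("wrist","w2.png")
json.dump({k:np.array(m[k]).tolist() for k in m},open("w2.json","w"))
print(robot.state()["eef_pos"])
for n in["brass_weight_centre"]: print(n,robot.boxes_of(n,"wrist"))
a1=cv2.imread("pics/w1.png")[135:225,205:315];b=a[100:250,180:330,::-1]
cv2.imwrite("pics/c3.png",np.hstack([cv2.resize(a1,(440,360),interpolation=cv2.INTER_CUBIC),cv2.resize(b,(360,360),interpolation=cv2.INTER_CUBIC)]))
E
```

```text
time: 2.85
eef_pos: [0.4543, 0.3187, 0.315]
tcp_rot: [-0.0, -0.0, 1.0, -0.0]
contact_force: [-0.1, -0.9, -0.0]
grip_width: 0.0498
[0.45465543 0.31875173 0.31588687]
brass_weight_centre [{'position': [249.0, 191.7], 'p': 0.88}, {'position': [241.7, 299.3], 'p': 0.65}, {'position': [124.9, 206.8], 'p': 0.6}, {'position': [39.2, 115.9], 'p': 0.6}, {'position': [68.6, 295.0], 'p': 0.55}]
```

View pics/c3.png

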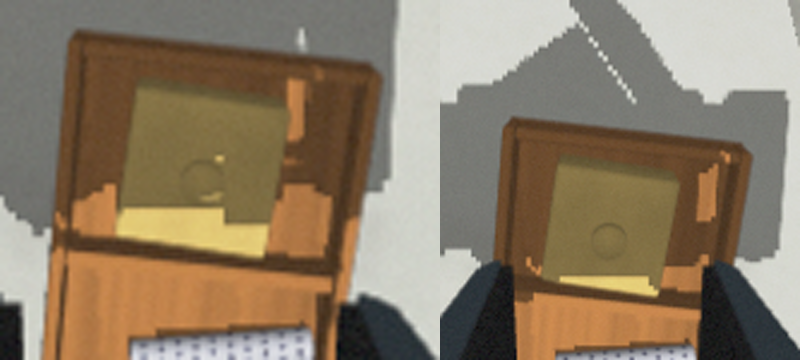

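```bash
python3 - <<'E'
from h import *
m1=json.load(open("w1.json"));m2=json.load(open("w2.json"))
r1=ray(0,(255.75,180),m1);r2=ray(0,(250.4,200),m2);r3=ray("top",(90+101/2.35,95+264/2.35))
print(tri([r1,r2]),tri([r1,r2,r3]),tri([r2,r3]))
for r,m in((r1,m1),(r2,m2)):
  o,v=r;print(o+v*(.047-o[2])/v[2])
f=lambda x,y:(180+(x-440)/2.4,100+y/2.4)
print("block top",[(atz(0,f(*p),.03,m2)*1000).round().tolist() for p in[(560,158),(680,180),(658,297),(543,275)]])
print("tray",[(atz(0,f(*p),.028,m2)*1000).round().tolist() for p in[(505,120),(750,147)]])
E
```

```text
(array([0.45356784, 0.31869869, 0.05441123]), [np.float64(0.1), np.float64(0.1)]) (array([0.45747025, 0.31820661, 0.03292266]), [np.float64(1.8), np.float64(2.9), np.float64(4.5)]) (array([0.45614778, 0.31721446, 0.03540022]), [np.float64(3.6), np.float64(3.6)])
[0.45542294 0.31900272 0.047     ]
[0.45591282 0.31859456 0.047     ]
block top [[428.0, 299.0, 30.0], [436.0, 347.0, 30.0], [486.0, 339.0, 30.0], [477.0, 291.0, 30.0]]
tray [[413.0, 278.0, 28.0], [424.0, 374.0, 28.0]]
```

```bash
python3 -m inch '[[[-1,0,40],[0,0,0],40],[[-1,0,75],[0,0,0],40],[[-1,0,91],[0,0,0],40],[[-1,0,91],[0,0,0],40],[[-1,0,91],[0,0,0],0],[[-1,0,91],[0,0,0],0],[[-1,0,91],[0,0,0],0],[[-1,0,91],[0,0,0],0]]'
```

```text
time: 3.95
eef_pos: [0.4559, 0.3184, 0.2247]
tcp_rot: [0.001, 0.0, 1.0, 0.001]
contact_force: [0.6, 0.3, 5.2]
grip_width: 0.0126
```

```bash
python3 -m inch '[[[0,0,-10],[0,0,0],0],[[0,0,-40],[0,0,0],0],[[0,0,-80],[0,0,0],0],[[0,0,-115],[0,0,0],0],[[0,0,-130],[0,0,0],0],[[0,0,-130],[0,0,0],0]]'; python3 - <<'E'
from h import *
for _ in range(3): s=robot.state(); print(s["contact_force"],s["grip_width"]); robot.grab_frame("wrist")
a=snap("top","t2.png"); snap("scene","s2.png")
E
```

```text
time: 4.7
eef_pos: [0.4555, 0.318, 0.3539]
tcp_rot: [0.0, 0.0, 1.0, 0.0]
contact_force: [0.1, -0.0, -4.9]
grip_width: 0.0125
[ 0.12219831 -0.02975296 -4.85243161] 0.012547321561471762
[-0.48616844 -0.55951991 -5.48408003] 0.012723847045504206
[ 0.33981439  0.27155626 -4.28756242] 0.012781389788683118
```

```bash
python3 -m inch '[[[-4,-12,0],[0,0,0],0],[[-16,-43,0],[0,0,0],0],[[-33,-90,0],[0,0,0],0],[[-52,-142,0],[0,0,0],0],[[-72,-195,0],[0,0,0],0],[[-91,-248,0],[0,0,0],0],[[-110,-300,0],[0,0,0],0],[[-127,-347,0],[0,0,0],0],[[-138,-377,0],[0,0,0],0],[[-143,-390,0],[0,0,0],0]]'; python3 - <<'E'
from h import *
robot.grab_frame("top");robot.grab_frame("top")
m=robot.camera_model("wrist");a=snap("wrist","w3.png")
json.dump({k:np.array(m[k]).tolist() for k in m},open("w3.json","w"))
s=robot.state();print(s["eef_pos"],s["q"],s["contact_force"])
for n in["text_block_top","wing_handle","index_mark","wing_pointer"]: print(n,robot.boxes_of(n,"wrist")[:2])
E
```

```text
time: 6.2
eef_pos: [0.5985, -0.0744, 0.3532]
tcp_rot: [-0.0, 0.002, 1.0, -0.0]
contact_force: [-0.6, -0.6, -5.6]
grip_width: 0.0125
[ 0.5981576  -0.07213331  0.35331976] [-1.39278111e-01  3.97945837e-01  1.57840594e+00  7.98634290e-04
  1.16655515e+00 -1.70883900e+00] [-0.61433298 -0.99361517 -4.69109284]
text_block_top [{'position': [251.7, 149.0], 'p': 0.61}, {'position': [115.0, 169.1], 'p': 0.46}]
wing_handle [{'position': [111.1, 170.5], 'p': 0.98}]
index_mark [{'position': [31.8, 61.8], 'p': 0.85}, {'position': [112.7, 168.1], 'p': 0.61}]
wing_pointer [{'position': [114.4, 169.6], 'p': 0.7}, {'position': [250.5, 206.4], 'p': 0.36}]
```

View pics/w3.png

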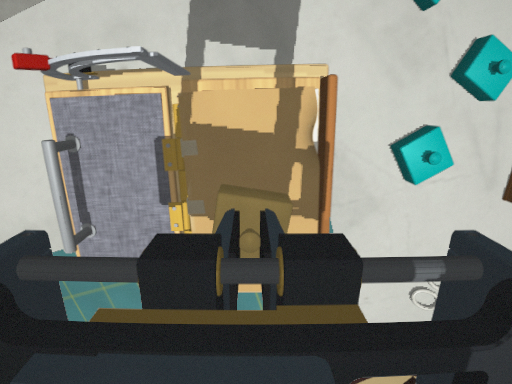

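```bash
python3 - <<'E'
from h import *
m=json.load(open("w3.json")); r=lambda p:np.round(p*1000).tolist()
print("block FL,FR",r(atz(0,(190,87),.068,m)),r(atz(0,(308,88),.068,m)))
c=lambda x,y:(90+x/2.35,95+y/2.35)
print("tri FL",tri([ray(0,(190,87),m),ray("top",c(440,233))]))
print("tri barends",tri([ray(0,(47,143),m),ray("top",c(539,203))]))
print("bar near/far",r(atz(0,(49,145),.071,m)),r(atz(0,(69,249),.071,m)))
print("front base",r(atz(0,(45,95),.02,m)),r(atz(0,(327,67),.02,m)))
print("tri red",tri([ray(0,(40,62),m),ray("top",c(517,232))]))
a=cv2.imread("pics/w3.png"); h=cv2.cvtColor(a,cv2.COLOR_BGR2HSV)
k=((h[...,0]<6)|(h[...,0]>174))&(h[...,1]>170)&(h[...,2]>80);k[:,120:]=0;y,x=np.nonzero(k);print("redpx",x.min(),x.max(),y.min(),y.max(),x.mean(),y.mean())
b=cv2.imread("pics/top.png");h=cv2.cvtColor(b,cv2.COLOR_BGR2HSV)
k=((h[...,0]<6)|(h[...,0]>174))&(h[...,1]>150)&(h[...,2]>60);y,x=np.nonzero(k[170:215,270:340]);print("top red",x.mean()+270,y.mean()+170,len(x))
E
```

```text
block FL,FR [501.0, -126.0, 68.0] [502.0, -22.0, 68.0]
tri FL (array([ 0.49882012, -0.13437192,  0.03526712]), [np.float64(1.6), np.float64(1.6)])
tri barends (array([ 0.54162962, -0.26615232,  0.06527757]), [np.float64(7.0), np.float64(7.0)])
bar near/far [550.0, -263.0, 71.0] [658.0, -263.0, 71.0]
front base [501.0, -295.0, 20.0] [477.0, 6.0, 20.0]
tri red (array([ 0.48404302, -0.22834461,  0.11534873]), [np.float64(0.6), np.float64(0.6)])
redpx 12 49 54 69 29.967054263565892 61.43798449612403
top red 310.05882352941177 193.47058823529412 17
```

```bash
python3 -m inch '[[[0,0,15],[0,0,0],0],[[0,0,35],[0,0,0],0],[[0,0,50],[0,0,0],0],[[0,0,57],[0,0,0],0],[[0,0,60],[0,0,0],0],[[0,0,60],[0,0,0],0],[[0,0,60],[0,0,0],0]]'
```

```text
time: 7.42
eef_pos: [0.5986, -0.072, 0.2944]
tcp_rot: [0.001, 0.0, 1.0, -0.0]
contact_force: [0.2, 0.4, -4.8]
grip_width: 0.0125
```

```bash
python3 -m inch '[[[0,0,2],[0,0,0],0],[[0,0,3],[0,0,0],0],[[0,0,4],[0,0,0],0],[[0,0,4],[0,0,0],0]]';python3 -m inch '[[[0,0,1],[0,0,0],0],[[0,0,1],[0,0,0],0]]'; python3 -m inch '[[[0,0,1],[0,0,0],0],[[0,0,1],[0,0,0],0]]'
```

```text
time: 7.92
eef_pos: [0.5983, -0.072, 0.2896]
tcp_rot: [-0.0, 0.0, 1.0, 0.0]
contact_force: [0.1, 0.2, -4.5]
grip_width: 0.0125
time: 8.18
eef_pos: [0.5984, -0.072, 0.2887]
tcp_rot: [-0.0, 0.0, 1.0, 0.0]
contact_force: [0.5, -1.1, -5.4]
grip_width: 0.0126
time: 8.43
eef_pos: [0.5984, -0.072, 0.2877]
tcp_rot: [-0.0, 0.0, 1.0, 0.0]
contact_force: [-0.1, 0.4, -4.6]
grip_width: 0.0127
```

```bash
for i in 1 2 ; do python3 -m inch '[[[0,0,1],[0,0,0],0],[[0,0,1],[0,0,0],0]]' | grep -E 'eef|contact'; done
```

```text
eef_pos: [0.5984, -0.0721, 0.2872]
contact_force: [-0.9, -0.2, 0.2]
eef_pos: [0.5983, -0.0721, 0.2872]
contact_force: [-3.8, -0.5, 6.8]
```

```bash
python3 -m inch '[[[0,0,-1],[0,0,0],0],[[0,0,-1],[0,0,0],0]]' | grep contact; python3 -m inch '[[[0,0,0],[0,0,0],20],[[0,0,0],[0,0,0],40],[[0,0,0],[0,0,0],40],[[0,0,-5],[0,0,0],40],[[0,0,-25],[0,0,0],40],[[0,0,-60],[0,0,0],40],[[0,0,-90],[0,0,0],50],[[0,0,-90],[0,0,0],50]]'
python3 - <<'E'
from h import *
m=robot.camera_model("wrist");a=snap("wrist","w4.png")
json.dump({k:np.array(m[k]).tolist() for k in m},open("w4.json","w"))
b=snap("top","t4.png")
for n in["brass_weight_centre","wing_handle","index_mark","wing_pointer"]: print(n,robot.boxes_of(n,"wrist")[:2],robot.boxes_of(n,"top")[:2])
cv2.imwrite("pics/c4.png",np.hstack([a[:,:360,::-1],cv2.resize(b[110:220,210:340],(440,384),interpolation=cv2.INTER_CUBIC)[:,:,::-1]]))
E
```

```text
contact_force: [-2.2, -1.4, 4.4]
time: 10.18
eef_pos: [0.5989, -0.072, 0.3796]
tcp_rot: [0.003, 0.0, 1.0, -0.0]
contact_force: [-0.2, -0.2, 0.7]
grip_width: 0.0495
brass_weight_centre [{'position': [410.0, 150.2], 'p': 0.8}, {'position': [408.2, 4.9], 'p': 0.73}] [{'position': [175.6, 205.7], 'p': 0.66}, {'position': [194.1, 174.6], 'p': 0.53}]
wing_handle [{'position': [123.2, 160.0], 'p': 0.78}] [{'position': [305.2, 164.3], 'p': 0.77}]
index_mark [{'position': [52.8, 62.9], 'p': 0.66}] []
wing_pointer [{'position': [125.0, 163.9], 'p': 0.94}] [{'position': [303.9, 168.1], 'p': 0.73}, {'position': [141.7, 165.3], 'p': 0.6}]
```

View pics/c4.png

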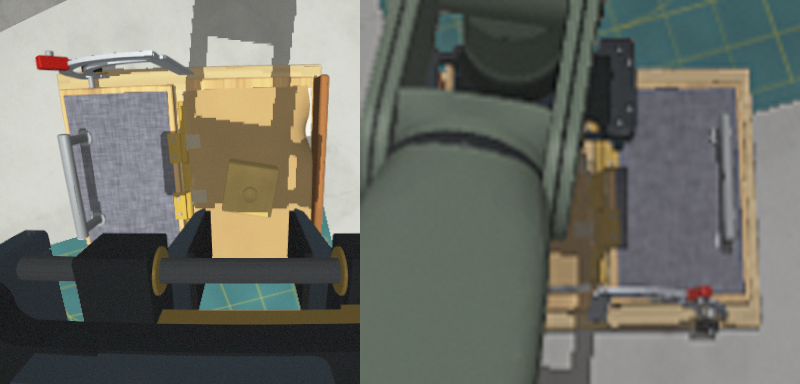

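The weight stands upright on the block (wrist px (249,190)). Red index at (52,63), bar at (65,138)–(82,238). Next I'll move over the bar.

```bash
python3 -m inch '[[[0,-40,0],[0,0,0],50],[[0,-95,0],[0,0,0],50],[[0,-150,0],[0,0,0],50],[[0,-183,0],[0,0,0],50],[[0,-191,0],[0,0,0],50],[[0,-191,0],[0,0,0],50],[[0,-191,0],[0,0,0],50]]'
python3 - <<'E'
from h import *
m=robot.camera_model("wrist");a=snap("wrist","w5.png");b=snap("top","t5.png");s=robot.state();print(s["eef_pos"],s["q"])
json.dump({k:np.array(m[k]).tolist() for k in m},open("w5.json","w"))
for n in["wing_handle","index_mark","wing_pointer"]: print(n,robot.boxes_of(n,"wrist")[:2])
def red(f,x0,x1):
    h=cv2.cvtColor(cv2.imread(f),cv2.COLOR_BGR2HSV);k=((h[...,0]<6)|(h[...,0]>174))&(h[...,1]>150)&(h[...,2]>60);k[110:]=0;k[:,:x0]=0;k[:,x1:]=0;y,x=np.nonzero(k);return x.mean(),y.mean(),x.min(),x.max(),y.min(),y.max()
m3,m4=[json.load(open(f"w{i}.json")) for i in(3,4)]
R3,R4,R5=red("pics/w3.png",0,120),red("pics/w4.png",0,120),red("pics/w5.png",0,512);print(R3,R4,R5)
rr=[ray(0,R3[:2],m3),ray(0,R4[:2],m4),ray(0,R5[:2],m),ray("top",(310,193.5))]
print(tri(rr[:3]),tri(rr),tri([rr[2],rr[3]]))
cv2.imwrite("pics/c5.png",a[:,:,::-1])
E
```

```text
time: 11.55
eef_pos: [0.5984, -0.2617, 0.3768]
tcp_rot: [-0.0, -0.0, 1.0, 0.0]
contact_force: [-0.2, 1.1, 0.3]
grip_width: 0.05
[ 0.5984532  -0.26168478  0.37689972] [-4.29907709e-01  4.59983591e-01  1.41470394e+00  3.97118773e-04
  1.26696427e+00 -2.00177614e+00]
wing_handle [{'position': [282.5, 160.0], 'p': 0.78}]
index_mark [{'position': [294.4, 60.8], 'p': 0.83}]
wing_pointer [{'position': [282.8, 164.3], 'p': 0.7}]
(np.float64(30.077946768060837), np.float64(61.46768060836502), np.int64(12), np.int64(49), np.int64(54), np.int64(69)) (np.float64(51.5547263681592), np.float64(62.6318407960199), np.int64(36), np.int64(68), np.int64(56), np.int64(69)) (np.float64(293.4269340974212), np.float64(61.24641833810888), np.int64(282), np.int64(305), np.int64(53), np.int64(69))
(array([ 0.48437703, -0.22906601,  0.12439374]), [np.float64(0.1), np.float64(0.2), np.float64(0.3)]) (array([ 0.48412362, -0.22867926,  0.12428671]), [np.float64(0.4), np.float64(0.5), np.float64(0.6), np.float64(1.3)]) (array([ 0.48409185, -0.22828955,  0.12014513]), [np.float64(0.2), np.float64(0.2)])
```

View pics/c5.png

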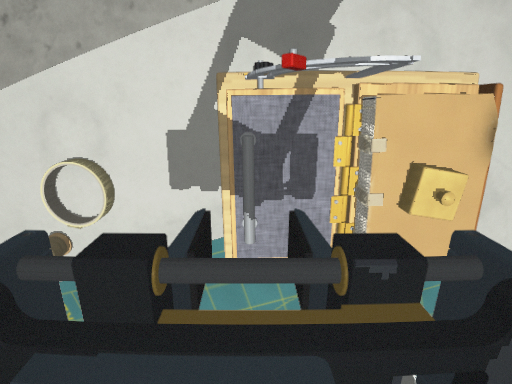

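```bash
python3 - <<'E'
from h import *
m3,m4,m5=[json.load(open(f"w{i}.json")) for i in(3,4,5)]; r=lambda p:np.round(p*1000,1).tolist()
print("bar near tri",tri([ray(0,(48,143),m3),ray(0,(65,137),m4),ray(0,(248,135),m5)]))
print("bar w5 z71",r(atz(0,(248.5,137),.071,m5)),r(atz(0,(249,190),.071,m5)),r(atz(0,(250,240),.071,m5)))
print("bar w4 z71",r(atz(0,(65,137),.071,m4)),r(atz(0,(82,237),.071,m4)))
print("wing edges w5 z33 outer front, inner front",r(atz(0,(230,95),.033,m5)),r(atz(0,(339,95),.033,m5)))
print("base front corner",r(atz(0,(218,76),.02,m5)),r(atz(0,(478,75),.02,m5)),"fence",r(atz(0,(500,84),.055,m5)))
h=(atz(0,(345,150),.033,m5));print("knuckles",r(h),r(atz(0,(338,210),.033,m5)))
cm=robot.camera_model("top")
b=cv2.imread("pics/t5.png")[120:210,230:345];cv2.imwrite("pics/c6.png",np.hstack([cv2.resize(b,(480,376),interpolation=cv2.INTER_CUBIC),cv2.resize(cv2.imread("pics/w5.png")[40:110,220:300],(320,376),interpolation=cv2.INTER_CUBIC)]))
E
```

```text
bar near tri (array([ 0.5468054 , -0.26374849,  0.07008752]), [np.float64(1.2), np.float64(1.2), np.float64(1.9)])
bar w5 z71 [546.8, -263.3, 71.0] [601.3, -262.9, 71.0] [658.4, -261.9, 71.0]
bar w4 z71 [547.6, -262.3, 71.0] [659.7, -263.1, 71.0]
wing edges w5 z33 outer front, inner front [505.0, -283.4, 33.0] [504.5, -164.7, 33.0]
base front corner [484.0, -297.3, 20.0] [477.5, 2.3, 20.0] fence [489.8, 1.9, 55.0]
knuckles [564.6, -153.1, 33.0] [637.3, -155.1, 33.0]
```

```bash
python3 -m inch '[[[-1,0,30],[0,0,-0.5],45],[[-3,-1,75],[0,0,-0.7],45],[[-3,-1,112],[0,0,-0.7],45],[[-3,-1,130],[0,0,-0.7],45],[[-3,-1,134],[0,0,-0.7],45],[[-3,-1,134],[0,0,-0.7],45]]' && python3 -m inch '[[[0,0,0],[0,0,0],0],[[0,0,0],[0,0,0],0],[[0,0,0],[0,0,0],0],[[0,0,0],[0,0,0],0],[[0,0,0],[0,0,0],0]]'
```

```text
time: 12.55
eef_pos: [0.6018, -0.2641, 0.2439]
tcp_rot: [0.001, -0.006, 1.0, -0.0]
contact_force: [-1.3, -0.3, -0.3]
grip_width: 0.0449
time: 13.18
eef_pos: [0.6014, -0.263, 0.2431]
tcp_rot: [0.0, -0.006, 1.0, 0.001]
contact_force: [0.2, 5.1, 3.2]
grip_width: 0.0112
```

```bash
python3 -m inch '[[[0,2,-5.5],[0,0,0],0],[[0,5,-11.5],[0,0,0],0],[[0,11,-22],[0,0,0],0],[[0,18,-32],[0,0,0],0],[[0,26,-41.5],[0,0,0],0],[[0,35,-50],[0,0,0],0],[[0,44.5,-57.5],[0,0,0],0],[[0,50,-61],[0,0,0],0],[[0,55,-64],[0,0,0],0],[[0,55,-64],[0,0,0],0]]'
python3 - <<'E'
from h import *
robot.grab_frame("top");robot.grab_frame("top")
m=robot.camera_model("wrist");a=snap("wrist","w6.png");b=snap("top","t6.png");c=snap("scene","s6.png");s=robot.state();print(s["eef_pos"],s["contact_force"],s["ft_torque"],s["grip_width"])
json.dump({k:np.array(m[k]).tolist() for k in m},open("w6.json","w"))
for n in["wing_handle","index_mark","wing_pointer"]: print(n,robot.boxes_of(n,"wrist")[:2])
cv2.imwrite("pics/c7.png",np.vstack([cv2.resize(a[0:150,150:450],(800,400),interpolation=cv2.INTER_CUBIC)])[:,:,::-1])
E
```

```text
time: 14.42
eef_pos: [0.6002, -0.2098, 0.3091]
tcp_rot: [0.001, -0.006, 1.0, -0.002]
contact_force: [-2.7, -6.9, 3.9]
grip_width: 0.0113
[ 0.60023251 -0.21007262  0.30891557] [-2.77436225 -6.95292045  3.014762  ] [-1.27682101  0.45141294  0.18581131] 0.011207960906720845
wing_handle [{'position': [245.7, 148.9], 'p': 0.82}]
index_mark [{'position': [218.8, 34.9], 'p': 0.75}]
wing_pointer [{'position': [248.1, 152.7], 'p': 0.8}]
```

View pics/c7.png

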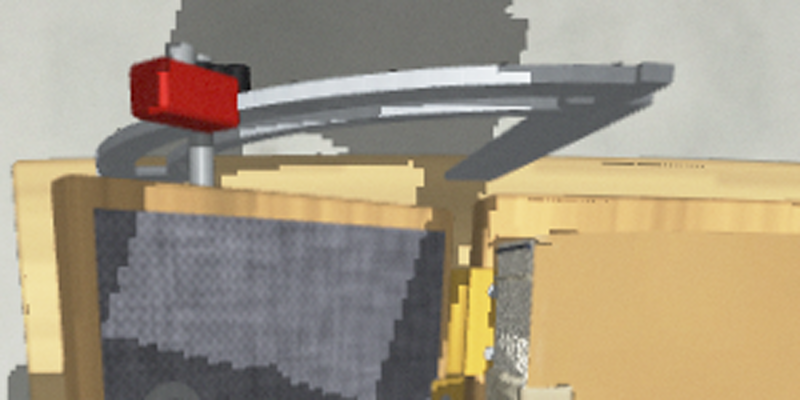

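Wing at ≈0.7 rad. The red tab is at crop (185,95) and hides the pointer below it; forces are small. Next I'll fit the tab's silhouette over the wrist views to get the index angle.

```bash
cat > fit.py <<'E'
from h import *
from scipy.optimize import minimize
ms=[json.load(open(f"w{i}.json")) for i in(3,4,5,6)]
def mask(f):
    h=cv2.cvtColor(cv2.resize(cv2.imread(f),None,fx=3,fy=3,interpolation=cv2.INTER_LINEAR),cv2.COLOR_BGR2HSV)
    k=((h[...,0]<6)|(h[...,0]>174))&(h[...,1]>150)&(h[...,2]>60); k[330:]=0; k=k.astype(np.uint8)
    n,l,st,_=cv2.connectedComponentsWithStats(k); i=1+np.argmax(st[1:,4]); return (l==i).astype(np.uint8)
mk=[mask(f"pics/w{i}.png") for i in(3,4,5,6)]
Y0,Z0=-.1494,.028
def box(x,r,a,dims):
    e=np.array([[0,-np.cos(a),np.sin(a)],[0,np.sin(a),np.cos(a)],[1,0,0]]) # radial,tangential,x
    c=np.array([x,Y0,Z0])+r*e[0]
    return [c+sum(s*d/2*v for s,d,v in zip(S,dims,e)) for S in np.ndindex(2,2,2) for S in[np.array(S)*2-1]]
def cost(p,dims):
    t=0
    for m,k in zip(ms,mk):
        q=np.array([proj(0,c,m) for c in box(p[0]/1e3,p[1]/1e3,p[2],dims)])
        q=(q+.5)*3-.5; im=np.zeros_like(k); cv2.fillConvexPoly(im,np.round(cv2.convexHull(q.astype(np.float32))*16).astype(np.int32),1,cv2.LINE_8,4)
        t+=1-(im&k).sum()/(im|k).sum()
    return t/4
if __name__=="__main__":
  for dims in[(.022,.01,.01),(.01,.022,.01),(.01,.01,.022)]:
    b=min((minimize(cost,[484,r,a],args=(dims,),method="Nelder-Mead",options=dict(initial_simplex=[[484,r,a],[488,r,a],[484,r+4,a],[484,r,a+.05]],xatol=.001,fatol=1e-4)) for r in(118,124) for a in(.8,.88)),key=lambda o:o.fun)
    print(dims,b.x.round(3),round(b.fun,3))
E
python3 fit.py
```

```text
(0.022, 0.01, 0.01) [484.494 123.376   0.865] 0.205
(0.01, 0.022, 0.01) [484.022 122.253   0.853] 0.355
(0.01, 0.01, 0.022) [489.091 123.758   0.864] 0.624
```

```bash
python3 -m inch '[[[0,5,-3],[0,0,0],0],[[0,10,-5.5],[0,0,0],0],[[0,14,-7.5],[0,0,0],0],[[0,17.5,-9],[0,0,0],0],[[0,17.5,-9],[0,0,0],0],[[0,17.5,-9],[0,0,0],0]]'
python3 - <<'E'
from h import *
robot.grab_frame("top");robot.grab_frame("top")
m=robot.camera_model("wrist");a=snap("wrist","w7.png");b=snap("top","t7.png");c=snap("scene","s7.png");s=robot.state();print(s["eef_pos"],s["contact_force"],s["ft_torque"],s["grip_width"])
json.dump({k:np.array(m[k]).tolist() for k in m},open("w7.json","w"))
for n in["wing_handle","index_mark","wing_pointer"]: print(n,[robot.boxes_of(n,k)[:2] for k in("wrist","top","scene")])
v=np.vstack([cv2.resize(a[0:100,130:390],(780,300),interpolation=cv2.INTER_CUBIC),np.hstack([cv2.resize(b[150:215,260:345],(390,299),interpolation=cv2.INTER_CUBIC),cv2.resize(c[120:220,200:330],(390,299),interpolation=cv2.INTER_CUBIC)])])
cv2.imwrite("pics/c8.png",v[:,:,::-1])
E
```

```text
time: 15.58
eef_pos: [0.5999, -0.1925, 0.3184]
tcp_rot: [0.001, -0.006, 1.0, -0.002]
contact_force: [-3.6, -5.9, 6.2]
grip_width: 0.0109
[ 0.59993015 -0.19257374  0.31839975] [-3.11163419 -6.31542119  6.6457508 ] [-1.23091536  0.62054169  0.14040916] 0.01132508361507915
wing_handle [[{'position': [232.3, 148.3], 'p': 0.79}], [{'position': [141.0, 165.9], 'p': 0.33}], [{'position': [267.0, 173.8], 'p': 0.79}]]
index_mark [[{'position': [191.3, 38.1], 'p': 0.98}], [], []]
wing_pointer [[{'position': [234.7, 152.1], 'p': 0.64}], [], [{'position': [267.2, 174.3], 'p': 0.72}]]
```

View pics/c8.png

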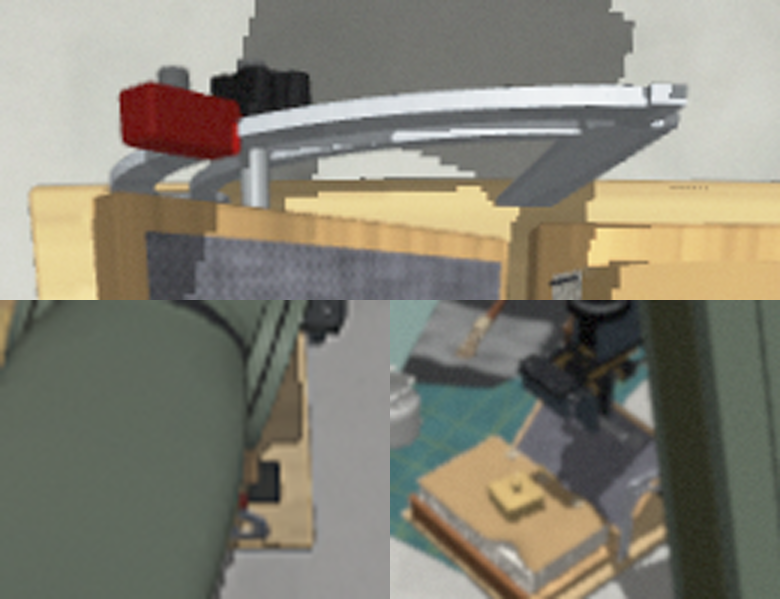

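Weight still in place on the block (scene inset); the pointer is hidden below the tab. To compare the wing with the tab, I'll overlay the predicted panel edges and tab for several angles.

```bash
python3 - <<'E'
from fit import *
m=json.load(open("w7.json")); im=cv2.imread("pics/w7.png")[15:115,120:320]; S=4; im=cv2.resize(im,None,fx=S,fy=S,interpolation=cv2.INTER_CUBIC)
im=np.vstack([im,im[:0]]); base=im.copy()
yaw=np.deg2rad(.8); O=np.array([.6025,-.148,.028]); ax=np.array([np.cos(yaw),np.sin(yaw),0]); ay=np.array([-np.sin(yaw),np.cos(yaw),0])
def P(x,r,n,a):
    y=-r*np.cos(a)+n*np.sin(a); z=r*np.sin(a)+n*np.cos(a)
    return O+ax*x/1e3+ay*y/1e3+np.array([0,0,z/1e3])
def px(p): q=(proj(0,p,m)-[120,15]+.5)*S-.5; return tuple(int(round(v)) for v in q)
for a,c in((.80,(255,0,0)),(.86,(0,255,0)),(.92,(255,0,255))):
    L=[P(-105,20,5,a),P(-105,130,5,a),P(-30,130,5,a)]; cv2.polylines(im,[np.array([px(p) for p in L])],0,c,1)
    L=[P(-105,130,5,a),P(-105,130,-5,a),P(-30,130,-5,a)]; cv2.polylines(im,[np.array([px(p) for p in L])],0,c,1)
q=np.array([px(p) for p in box(.4845,.1234,.865,(.022,.01,.01))],np.float32); cv2.polylines(im,[cv2.convexHull(q).astype(int)],1,(255,255,0),1)
cv2.imwrite("pics/c9.png",im)
E
```

```text
(no output)
```

View pics/c9.png

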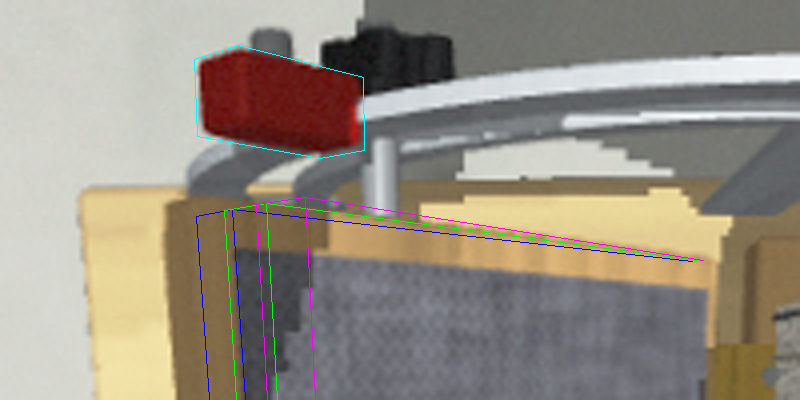

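The flat-wing model edge (r=130) disagrees with the image, since the panel seems to start off the hinge. I'll measure the panel's outer front corner in the flat and raised views, at ×6 (w4, w5 / w6, w7).

```bash
python3 - <<'E'
import cv2,numpy as np
g=lambda i,r,c:cv2.resize(cv2.convertScaleAbs(cv2.imread(f"pics/w{i}.png")[r:r+50,c:c+60],alpha=1.3,beta=10),(360,300),interpolation=cv2.INTER_CUBIC)
v=np.vstack([np.hstack([g(4,75,50),g(5,70,205)]),np.hstack([g(6,50,150),g(7,50,145)])])
cv2.imwrite("pics/c10.png",v)
E
```

```text
(no output)
```

View pics/c10.png

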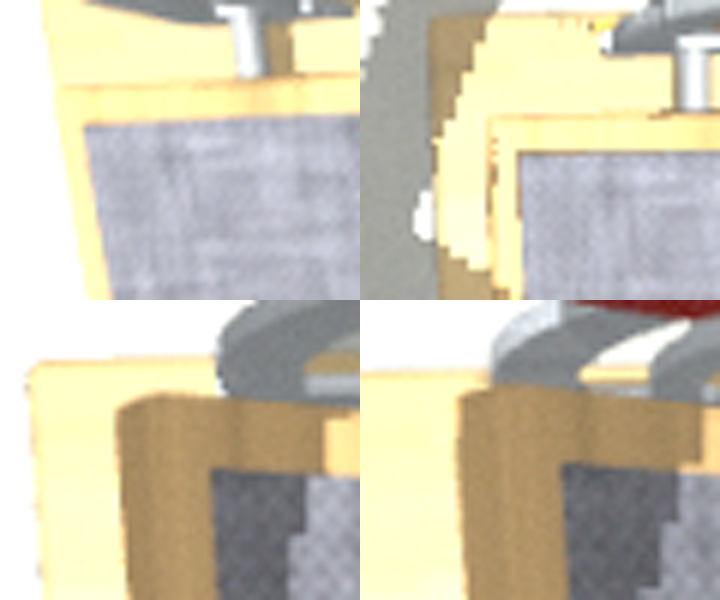

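```bash
python3 - <<'E'
import fit; from fit import *
from scipy.optimize import least_squares
M_={i:json.load(open(f"w{i}.json")) for i in(3,4,5,6,7)}
obs={4:(64.2,95.8),5:(231.2,95),6:(185.3,78.3),7:(178.7,77.5)}
print("brass glimpse",(atz(0,(245.5,74),.028,M_[5])*1000).round(1),"panel corner",(atz(0,(226.3,89.2),.033,M_[5])*1000).round(1),(atz(0,(59.5,89.7),.033,M_[4])*1000).round(1))
for Y in(-.146,-.1494,-.153):
    def f(p):
        e=[]
        for i,a in((4,0),(5,0),(6,p[2]),(7,p[3])):
            n=.0055; q=[p[0],Y-p[1]*np.cos(a)+n*np.sin(a),.028+p[1]*np.sin(a)+n*np.cos(a)]
            e+=list(proj(0,q,M_[i])-obs[i])
        return e
    o=least_squares(f,[.505,.13,.7,.86]); fit.Y0=Y; fit.ms=fit.ms
    b=minimize(cost,[484,123,.86],args=((.022,.01,.01),),method="Nelder-Mead",options=dict(initial_simplex=[[484,123,.86],[488,123,.86],[484,119,.86],[484,123,.9]],xatol=.001,fatol=1e-4))
    print(Y,o.x.round(4),np.round(o.fun,1),"index",b.x.round(3),round(b.fun,3))
E
```

```text
brass glimpse [ 482.9 -266.6   28. ] panel corner [ 499.  -287.3   33. ] [ 498.5 -285.2   33. ]
-0.146 [0.5052 0.1353 0.6556 0.8147] [-0.8 -0.1  0.7  0.1 -0.  -0.1  0.   0.1] index [484.416 125.619   0.843] 0.207
-0.1494 [0.505  0.1319 0.66   0.8209] [-0.8 -0.2  0.7 -0.  -0.  -0.1  0.   0.2] index [484.298 123.347   0.865] 0.206
-0.153 [0.5049 0.1283 0.6648 0.8278] [-0.9 -0.3  0.7 -0.2 -0.  -0.   0.   0.3] index [484.262 121.039   0.889] 0.203
```

```bash
python3 - <<'E'
import fit; from fit import *
from scipy.optimize import minimize_scalar
M_={i:json.load(open(f"w{i}.json")) for i in(3,4,5,6,7)}
fit.Y0=-.149
for i in(3,4,5,6,7):
    fit.ms=[M_[i]]*4; fit.mk=[mask(f"pics/w{i}.png")]*4
    g=np.arange(.76,.96,.005); c=[cost([484.3,123.3,a],(.022,.01,.01)) for a in g]; c2=[cost([484.3,123.3,a],(.021,.009,.009)) for a in g]
    print(i,"index a",round(g[np.argmin(c)],3),round(min(c),3),round(g[np.argmin(c2)],3),round(min(c2),3), "area",fit.mk[0].sum()/9)
a=.82
for r in(110,118): print(r,proj(0,[.483,-.149-r/1e3*np.cos(a),.028+r/1e3*np.sin(a)],M_[7]).round(1))
im=cv2.imread("pics/w7.png");h=cv2.cvtColor(im,cv2.COLOR_BGR2HSV)
fit.ms=[M_[i] for i in(3,4,5,6,7)][1:]; fit.mk=[mask(f"pics/w{i}.png") for i in(4,5,6,7)]
b=minimize(cost,[484,123,.86],args=((.022,.01,.01),),method="Nelder-Mead",options=dict(initial_simplex=[[484,123,.86],[488,123,.86],[484,119,.86],[484,123,.9]],xatol=.001,fatol=1e-4));print(b.x,b.fun)
E
```

```text
3 index a 0.835 0.173 0.86 0.144 area 522.0
4 index a 0.835 0.213 0.86 0.157 area 397.77777777777777
5 index a 0.865 0.221 0.87 0.087 area 343.6666666666667
6 index a 0.86 0.174 0.865 0.057 area 878.1111111111111
7 index a 0.855 0.18 0.86 0.066 area 785.3333333333334
110 [203.3  43.5]
118 [192.5  41.3]
[484.35706938 123.06142101   0.85908844] 0.20071074962776747
```

```bash
python3 -m inch '[[[0,2,-1.5],[0,0,0],0],[[0,4,-3],[0,0,0],0],[[0,4,-3],[0,0,0],0],[[0,4,-3],[0,0,0],0]]'
cat > chk.py <<'E'
import sys,fit; from fit import *
from scipy.optimize import least_squares
i=sys.argv[1]; robot.grab_frame("top");robot.grab_frame("top")
m=robot.camera_model("wrist");a=snap("wrist",f"w{i}.png");m={k:np.array(m[k]).tolist() for k in m};json.dump(m,open(f"w{i}.json","w"))
s=robot.state();print(s["time"],s["eef_pos"],s["contact_force"],s["grip_width"])
g0=cv2.imread("pics/w7.png",0);g1=cv2.imread(f"pics/w{i}.png",0)
q,st,er=cv2.calcOpticalFlowPyrLK(g0,g1,np.array([[[178.7,77.5]]],np.float32),None,winSize=(13,13));q=q[0,0];print("felt corner",q,er.ravel())
Y=-.149; n=.0055
f=lambda p:proj(0,[p[1],Y-.1322*np.cos(p[0])+n*np.sin(p[0]),.028+.1322*np.sin(p[0])+n*np.cos(p[0])],m)-q
print("wing",least_squares(f,[.85,.505]).x.round(4))
fit.Y0=Y;fit.ms=[m]*4;fit.mk=[mask(f"pics/w{i}.png")]*4
g=np.arange(.76,.96,.003);print("index",g[np.argmin([cost([484.3,123.2,x],(.021,.009,.009)) for x in g])])
y=s["eef_pos"][1]+.148;g=np.arange(.7,1,.002);print("kin y",g[np.argmin(abs(-.115*np.cos(g)+.043*np.sin(g)-y))])
E
python3 chk.py 8
```

```text
time: 16.77
eef_pos: [0.6, -0.188, 0.3205]
tcp_rot: [0.0, -0.006, 1.0, -0.001]
contact_force: [-2.7, -4.6, 4.6]
grip_width: 0.0109
16.925 [ 0.59998619 -0.18808111  0.3205271 ] [-2.33899869 -4.45300615  4.36793712] 0.011505856362077236
felt corner [176.9831    77.210526] [1.6599482]
wing [0.8604 0.5048]
index 0.8590000000000001
kin y 0.8800000000000001
```

```bash
python3 - <<'E'
from h import *
c=snap("scene","s8.png"); a=cv2.imread("pics/w8.png")
v=np.vstack([cv2.resize(a[15:75,150:280],(780,360),interpolation=cv2.INTER_CUBIC),np.hstack([cv2.resize(c[120:210,215:315],(260,234),interpolation=cv2.INTER_CUBIC)[:,:,::-1],cv2.resize(a[60:260,100:],(520,234))])])
cv2.imwrite("pics/c11.png",v)
m=json.load(open("w8.json"));al=.86
for A in(.82,.86,.90): print(A,((proj(0,[.483,-.149-.118*np.cos(A),.028+.118*np.sin(A)],m)-[150,15])*6).round())
E
```

```text
0.82 [211. 164.]
0.86 [239. 157.]
0.9 [270. 149.]
```

View pics/c11.png

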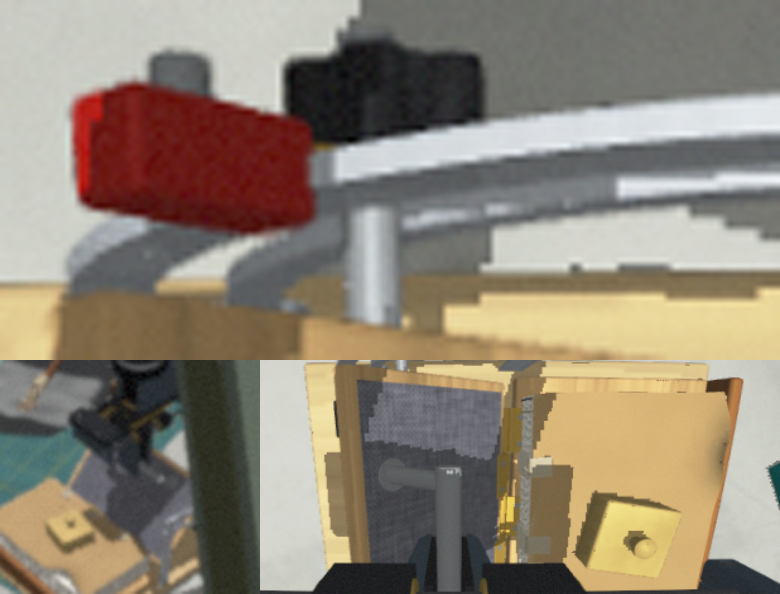

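```bash
python3 - <<'E'
from h import *
m=json.load(open("w8.json"));o,v=ray(0,(204.2,39.7),m)
for x in(.472,.476,.480,.484):
    p=o+v*(x-o[0])/v[0]; d=p[1:]-[-.149,.028]; print(x,np.hypot(*d).round(4),np.arctan2(d[1],-d[0]).round(3))
im=cv2.cvtColor(cv2.imread("pics/w8.png"),cv2.COLOR_BGR2HSV)[30:46,196:212]
k=(im[...,0]>14)&(im[...,0]<32)&(im[...,1]>120);print(np.argwhere(k)+[30,196])
E
```

```text
0.472 0.0867 0.513
0.476 0.0949 0.696
0.48 0.1057 0.847
0.484 0.1185 0.967
[[ 39 203]
 [ 39 204]]
```

```bash
python3 -c "
from rig import robot
print(robot.job_done());s=robot.state();print(s['time'],s['eef_pos'],s['contact_force'],s['grip_width'])"
```

```text
the job is handed in; nothing more can be done
None
the job is handed in; nothing more can be done
```

I put the brass weight upright near the middle of the text block, then swung the wing up to the red index. I handed in at about 17 s, still gripping the bar.

- **Weight:** I lowered it in 1 mm steps until the wrist force showed contact, then let go. The last picture shows it still standing on the block.
- **Wing angle:** The final wrist-camera check puts the wing at 0.860 rad and the index at 0.859 rad. The arm position gives 0.88 rad, so the two disagree by about 0.02 rad. I trusted the camera, because the bar seems to have slid a few mm in the pads as it turned.
- **Pointer:** The tip is hidden behind the red tab, so I could not see the alignment directly. A two-pixel glimpse of the pointer's base fits about 0.85 rad.
- **Force and other things:** At the last reading the force was about 7 N and the opening read 11.5 mm on the 12 mm bar. The index measured the same before and after the swing. I touched nothing else on purpose, but did not re-measure the text block or the other items.

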